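Snap the retaining clip onto the spindle with the fork applicator

ROBOT

A 6-joint arm with a two-finger parallel gripper is mounted at the origin on a cart in front of the work surface, level with it; the furniture and walls round the work are solid. World frame = base frame: x ahead of the robot, y to its left, z up, the work surface at z = 0. Lengths are in mm, angles in degrees, forces in N, time in s.
With the tool pointing down it reaches from about 300 to 850 mm from the base axis. Payload 4.2 kg.
Tool frame: the origin (TCP) lies at the very end of the fingers, on their centre line; the grasp point (between the pads) lies 19 mm behind it (env.grip_depth is the distance from the TCP to the grasp point, in mm); z points along the fingers, y is the line along which they close (so a half turn about z gives the same grasp; the last joint's range is limited). The gripper opens to 91 mm and grips with 3 to 60 N. Pads are 32 mm wide; open, the fingers measure 118 mm over their backs; the gripper's body (76 mm by 178 mm) begins 60 mm behind the grasp point.
Start: joints at [67.895, 18.312, 89.639, -0, 72.044, -1.146], TCP at [205.679, 536.972, 213.976] pointing down, gripper open.
Joint ranges: [-177.97, 177.97], [-48.28, 115.42], [12.27, 149.76], [-77.06, 257.06], [2.81, 150.46], [-146.56, 146.56]. Speed limits (degrees/s): [147.25, 147.25, 180, 180, 180, 180].

INTERFACE

Orientations are given as [roll, pitch, yaw] about the fixed x, y, z axes, in that order (R = Rz(yaw) Ry(pitch) Rx(roll)).
In Python, from workcell import env, cams gives the robot as it stands.
- The arm moves only by the tool apply_moves, never from a script. Its argument "deltas" is a list of rows, each a list of 5 numbers: the shift along the tool's x, y, z in m, then the turn about the tool's z in rad, then the opening, from -1 (shut) to 1 (fully open), so that 0 is half open. In form: [[tx, ty, tz, roll, gripper], ...]. A call has 1 to 5 rows; each row is the pose to reach, as a shift and turn from the pose commanded when the call began, along the tool's axes at that moment; what a row does not reach only later rows make up. A row lasts 1/10 s, in which the tool goes at most 50 mm and 8.59 degrees, less where a joint would pass 70% of its speed; a pose out of reach is approached as far as the arm can. A call with a gripper value outside its range is refused whole. The fingers move at their own pace and stop on an object; "grip_force" is the grip in N (left out, the last holds). Time passes only in rows, so rows that repeat a pose let the fingers close. It gives the time, the measured TCP pose, the force, the opening and the grip force at its end, in the units of the state.
- env.state(): the state, without advancing time (a new reading comes with each control period).
- cams.grab_frame(name): name is "scene" or "top" or "wrist"; returns the picture (400x640x3 uint8, blue, green, red); there is no depth.
- cams.get_calibration(name): a dict with "mtx" (3x3 intrinsics, pixels), "k1" (the pictures are not rectified: a ray, as slopes to the right and down, at radius r is drawn at 1 + k1 r^2 times it, then the intrinsics apply), "eye" and "attitude" of the camera in the world; the wrist camera has in their place "tool_from_camera" (4x4, takes a point from camera to tool coordinates, whose origin is the TCP and whose axes are the flange's). Camera axes: x right, y down, z forward; pixel columns grow to the right and rows downward; lengths in mm; the calibration is good to about 2 mm. A picture is of the moment at which its call begins: read the wrist's pose just before it. get_calibration takes no time and is no camera call.
- env.job_done(): hands the job in; it is judged then, once.
The state is a dict: "time_s": time; "qpos": joint angles; "qvel": joint speeds; "effort": joint torques, N m; "ee_pos": TCP position; "ee_rot": TCP orientation; "force": force on the tool from outside, world axes, zero at the start; "torque": the same for the moment, N m; "gripper_width": finger opening in mm; "gripper_force": force on a finger pad.
Only numpy, scipy, OpenCV 4.12 (cv2) and the standard library are available. Lean on these libraries where they do the work, as an engineer would, in place of code of your own. Each camera call takes 0.05 s, during which the arm holds its last target. There are 200 camera calls.

TASK

Take the fork-ended clip applicator, which already carries the split retaining clip, out of its stand and use it to push the clip from above onto the spindle in the V-blocks: feel along the spindle near the middle for the groove, then press the clip down until it snaps fully home round the groove. Draw the applicator off, leaving the clip on the spindle, and put the applicator back upright in its stand. Do not touch the clip with the fingers, do not force it down on the full-diameter part of the spindle, and leave the other things on the desk where they are.

Things in the scene. Friction and masses are not known exactly. Their poses are not given: they have to be found in the camera images.
- vee_fixture: Steel fixture fixed to the desk: base plate 70 x 176 x 12 mm, two V-blocks (20 mm long) 64 mm either side of the middle clamping a level steel spindle, 24 mm thick, axis 60 mm up. Origin: centre of underside; y along the spindle, z up. Straps and screws reach 81 mm high, so does a pulley on the spindle 14 to 51 mm to the +y side. Over 60 N of push by the clip damages the spindle.
- groove_mark (a point): Point on the spindle's axis midway between the V-blocks; axes as the fixture's. The groove (17 mm diameter, 6.5 mm wide, lips bevelled 1.5 mm) is in the bare stretch of the 24 mm spindle; its middle lies up to 9 mm either way of this point along y, unreported: find it by touch or see it. The spindle does not move in a gentle search (slips endways only above 40 N).
- clip_center (a point): Centre of the bore of the dark steel split clip: 34 mm wide, 4 mm thick, two sprung legs, mouth down. x across it, y through the bore, z to its straight back (top face 22 mm from here). Legs reach 8 mm below. At the start it is in the applicator's fork, 72 mm below applicator_grip, held by a sprung leaf (a 2 N pull frees it).
- applicator_grip (a point): Centre of the wooden handle of the loose applicator (about 0.2 kg): 26 mm (x) by 16 mm (y), 33 mm up and 31 mm down from here, z up. Pinch it across the 16 mm (y) from above. Below it a steel shoulder 66 x 22 x 10 mm (underside 42 mm below here), then the fork 42 x 16 mm to 64 mm below. Use it with its y along the spindle. Clip home: this point is 72 mm above the spindle's axis.
- stand_rest (a point): Middle of the top of the fixed aluminium applicator stand, 70 mm above the desk: two walls 50 mm apart inside (along x); the shoulder's ends rest on them, the fork hangs between. Stops 7 mm high leave the shoulder 5 mm of play each way along y, the fork has 4 mm each way along x. With the applicator back, applicator_grip is 42 mm above this point.
- steel_block: Bystander: dark steel bench block 57 x 76 x 28 mm, loose. Origin at its underside.
- loupe: Bystander: black eye loupe 42 mm in diameter, 30 mm high, loose. Origin at its underside.
- polish_tin: Bystander: round flat tin 66 mm in diameter, 23 mm high, loose. Origin at its underside.
- punch_2: Bystander: small steel punch 81 mm long, 8 mm thick, loose, lying flat. Origin at its underside.
- clip: The clip, same origin and axes as clip_center. Legs on the full 24 mm diameter: origin about 17 mm above the spindle's axis, and it goes no lower; legs at the groove's mouth: about 12 mm above; snapped home: on the axis. Snapping takes a push of roughly 8 to 16 N, so a touch of 3 to 6 N tells the two by height. Pulling it off again takes about 7 N.
Mind the look-alikes: they are no part of the job. Leave any orange or pink look-alike of the part that bears stand_rest alone.

How it is judged (in metres and radians):
On the way:
1. the clip is snapped home in the spindle's groove (x of clip_center in the frame of groove_mark between -0.0025 and 0.0025 m and z of clip_center in the frame of groove_mark between -0.0025 and 0.0025 m and y of clip_center in the frame of groove_mark between -0.014 and 0.014 m and angle between the y axis of clip_center and the y axis of groove_mark, either way round below 0.15 rad), for 0.2 s.
At the end, for the whole second after the job is handed in: Clip bore on the spindle axis within 2.5 mm across and in height, within 14 mm of the mark along it, square within 0.15 rad, at rest; applicator back in its stand, upright within 0.12 rad, grip within 12 mm of the stand's middle in plan and 36 to 48 mm above its top (all of step 1 and linear speed of clip below 0.02 m/s and horizontal distance between applicator_grip and stand_rest below 0.012 m and z of applicator_grip in the frame of stand_rest between 0.036 and 0.048 m and angle between applicator_grip's own z axis and vertical below 0.12 rad); the robot touches nothing.
It fails at once if the clip is touched by the gripper's fingers (contact force between the fingers and clip above 0.5 N).
It fails at once if the clip is forced onto the spindle with more than 60 N (contact force between clip and vee_fixture above 60 N).
It fails at once if a loose bystander (block, loupe, tin or punch) is moved more than 15 mm (distance of any of steel_block, loupe, polish_tin, punch_2 from where it was at the start of the episode above 0.015 m).
It also fails if it takes over 56 s, if anything falls off the work surface, if the arm or the gripper's body presses on something with over 40 N, if the wrist force passes 120 N, or if a joint passes its speed limit or range.

## Working session

There is one attempt and no reset: what is moved stays moved. The work goes in short steps, Python scripts to look and compute and a tool call to move; the robot and the scene stay as the last step left them, time stands still between calls to the robot, and variables do not carry over. Pictures are saved under pics/ and viewed, at most 10 in all, crops included, and the job is handed in when it is done.

Besides the shell and the picture viewer there is one more tool, called after "Request:" in YAML: its name, and indented under it one key for each argument. apply_moves: Moves the arm, as the interface text tells. Its arguments: {"type":"object","properties":{"deltas":{"type":"array"},"grip_force":{"type":"number"}},"required":["deltas"]}

```bash
ls; mkdir -p pics
python3 - <<'E'
from workcell import env, cams
import cv2
print(env.state())
for n in ("scene","top"):
    cv2.imwrite(f"pics/{n}0.png",cams.grab_frame(n)); print(n,cams.get_calibration(n))
print(cams.get_calibration("wrist"))
E
```

```text
pics
{'time_s': 0.0, 'qpos': array([ 6.78948061e+01,  1.83515948e+01,  8.97070245e+01, -1.38618858e-03,
        7.20431935e+01, -1.14637343e+00]), 'qvel': array([ 0.00574382,  0.02300884, -0.01047281,  0.00807   , -0.02530022,
       -0.02492504]), 'effort': array([ 1.75424437e-03, -4.12467098e+01, -2.31976998e+01,  7.28501240e-02,
        4.57580318e-02, -1.70894086e-04]), 'ee_pos': array([205.49525308, 536.48172754, 213.11655299]), 'ee_rot': array([-1.79898181e+02, -7.19292390e-04,  1.59041607e+02]), 'force': array([ 0.06280416,  0.84796232, -0.63280234]), 'torque': array([ 0.00590253, -0.03868533, -0.03268265]), 'gripper_force': 0.0, 'gripper_width': 91.41944943958843}
scene {'mtx': array([[454.52591324,   0.        , 316.53671211],
       [  0.        , 454.52591324, 196.41497517],
       [  0.        ,   0.        ,   1.        ]]), 'k1': -0.04045723523274498, 'eye': array([  43.90557562, -530.23900321, 1057.47214586]), 'attitude': array([-139.75168455,   -0.59294482,  -36.87798518])}
top {'mtx': array([[430.94950952,   0.        , 321.04250198],
       [  0.        , 430.94950952, 205.76405949],
       [  0.        ,   0.        ,   1.        ]]), 'k1': -0.07275673869406747, 'eye': array([ 404.01693844,   91.84386553, 1208.92103532]), 'attitude': array([-173.42421926,    1.10443979,  -89.27443091])}
{'mtx': array([[276.45458633,   0.        , 321.26993348],
       [  0.        , 276.45458633, 205.75027681],
       [  0.        ,   0.        ,   1.        ]]), 'k1': 0.008151124101508565, 'tool_from_camera': array([[ 7.62264622e-04, -9.62752829e-01, -2.70381970e-01,
         7.54914196e+01],
       [ 9.99999078e-01,  1.03773217e-03, -8.75855953e-04,
        -9.16326980e-01],
       [ 1.12381686e-03, -2.70381054e-01,  9.62752732e-01,
        -1.70934359e+02],
       [ 0.00000000e+00,  0.00000000e+00,  0.00000000e+00,
         1.00000000e+00]])}
```

View pics/top0.png

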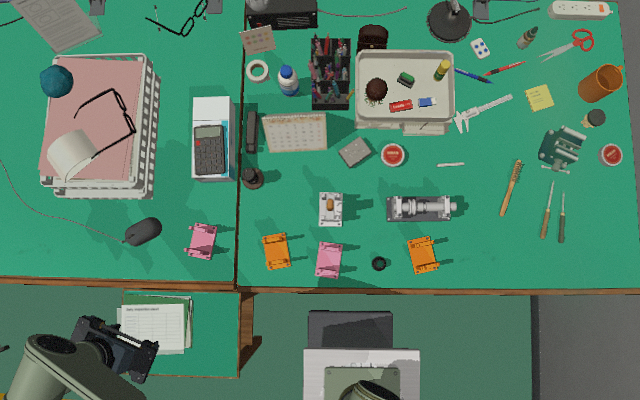

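View pics/scene0.png

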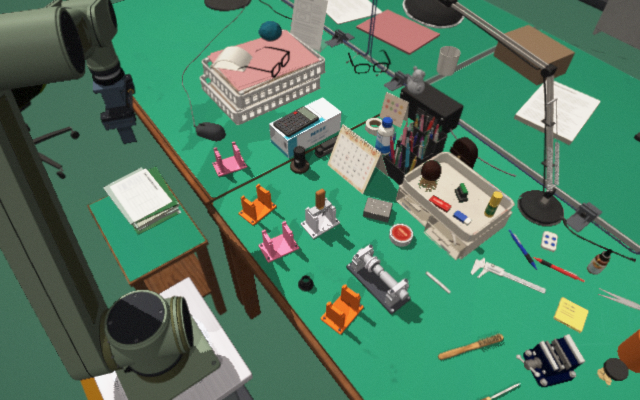

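The top view shows the silver stand with the applicator near (330,207) and the fixture near (422,207). The block (354,151), tin (392,155), punch (451,164) and loupe (379,263) stand around them. Next I zoom in.

```bash
cat > h.py <<'E'
from workcell import env, cams
import cv2, numpy as np
from scipy.spatial.transform import Rotation as Rn
def cam(n, st=None):
    c=cams.get_calibration(n)
    if n!="wrist": return c, Rn.from_euler('xyz',c['attitude'],degrees=True).as_matrix(), np.array(c['eye'])
    T=c['tool_from_camera']; R=Rn.from_euler('xyz',st['ee_rot'],degrees=True).as_matrix()
    return c, R@T[:3,:3], R@T[:3,3]+st['ee_pos']
def ray(n,uv,st=None):
    c,R,e=cam(n,st); K=c['mtx']
    d=cv2.undistortPoints(np.array([[uv]],float),K,np.array([c['k1'],0,0,0.]))[0,0]
    return e,R@np.array([d[0],d[1],1])
def onz(n,uv,z,st=None):
    e,d=ray(n,uv,st); return e+d*(z-e[2])/d[2]
def proj(n,p,st=None):
    c,R,e=cam(n,st); q=R.T@(np.array(p)-e)
    return cv2.projectPoints(q[None],np.zeros(3),np.zeros(3),c['mtx'],np.array([c['k1'],0,0,0.]))[0].ravel()
E
python3 - <<'E'
from h import *
im=cv2.imread('pics/top0.png'); a=cv2.resize(im[175:240,300:480],None,fx=4.4,fy=4.4,interpolation=cv2.INTER_CUBIC)
im2=cv2.imread('pics/scene0.png'); b=cv2.resize(im2[175:315,290:420],None,fx=2.1,fy=2.1,interpolation=cv2.INTER_CUBIC)
c=np.zeros((a.shape[0]+b.shape[0],max(a.shape[1],b.shape[1]),3),np.uint8); c[:a.shape[0],:a.shape[1]]=a; c[a.shape[0]:,:b.shape[1]]=b
cv2.imwrite('pics/z0.png',c)
h=145
for nm,uv,z in [('handle',(330,203),h),('fix',(422,207),60),('block',(354,151),28),('tin',(392,155),23),('punch',(451,164),8),('loupe',(379,263),30),('trayedge',(400,130),40)]: print(nm,onz('top',uv,z).round(1))
E
```

```text
handle [533.6  91.7 145. ]
fix [ 535.7 -155.2   60. ]
block [695.2  26.   28. ]
tin [686. -81.  23.]
punch [ 665.5 -251.1    8. ]
loupe [385.  -42.9  30. ]
trayedge [ 753.6 -101.6   40. ]
```

View pics/z0.png

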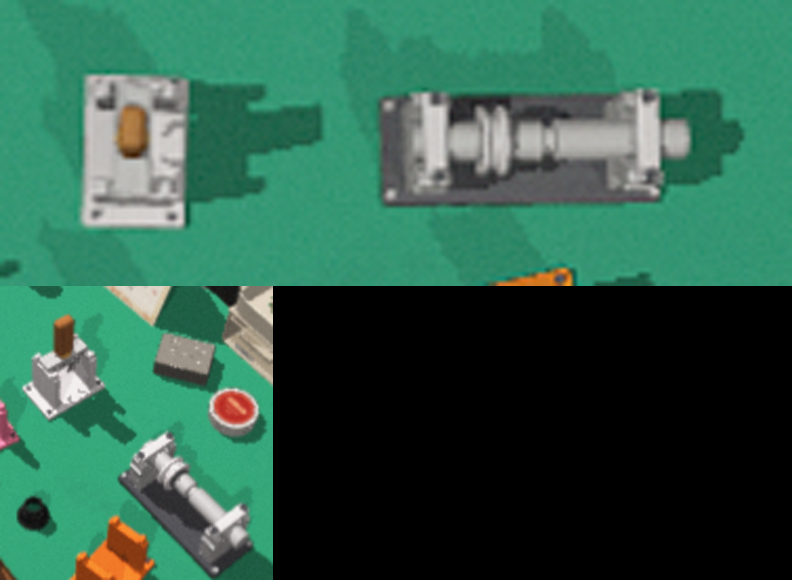

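```bash
cat >> h.py <<'E'
def delta(target,yaw,cur=None,cyaw=None):
    s=env.state(); cur=s['ee_pos'] if cur is None else np.array(cur); cyaw=s['ee_rot'][2] if cyaw is None else cyaw
    R=Rn.from_euler('xyz',[180,0,cyaw],degrees=True).as_matrix()
    d=R.T@(np.array(target)-cur)/1000
    print('delta',d.round(4),'turn',round(float(np.radians((cyaw-yaw+180)%360-180)),4))
E
python3 -c "
from h import *
delta([534,92,235],180,[205.7,537,214],159.04)"
```

```text
delta [-0.4658 -0.2981 -0.021 ] turn -0.3658
```

Request:
apply_moves:
  deltas:
    - [-0.02,-0.013,-0.021,0,1]
    - [-0.06,-0.038,-0.021,0,1]
    - [-0.1,-0.064,-0.021,0,1]
    - [-0.14,-0.09,-0.021,0,1]
    - [-0.18,-0.115,-0.021,0,1]

```text
time_s: 0.6
ee_pos: [333.1, 363.4, 234.7]
ee_rot: [-180.0, -0.0, 159.1]
force: [1.0, 1.3, 0.2]
gripper_width: 91.5
gripper_force: 0.0
```

Request:
apply_moves:
  deltas:
    - [-0.04,-0.025,0,0,1]
    - [-0.08,-0.051,0,0,1]
    - [-0.12,-0.077,0,0,1]
    - [-0.16,-0.102,0,0,1]
    - [-0.2,-0.128,0,0,1]

```text
time_s: 1.1
ee_pos: [474.3, 172.4, 234.7]
ee_rot: [180.0, -0.0, 159.0]
force: [0.2, 0.2, 0.1]
gripper_width: 91.2
gripper_force: 0.0
```

Request:
apply_moves:
  deltas:
    - [-0.04,-0.025,0,-0.1,1]
    - [-0.086,-0.055,0,-0.2,1]
    - [-0.086,-0.055,0,-0.3,1]
    - [-0.086,-0.055,0,-0.366,1]
    - [-0.086,-0.055,0,-0.366,1]

```text
time_s: 1.6
ee_pos: [534.2, 91.4, 234.3]
ee_rot: [-180.0, -0.1, 179.9]
force: [-0.4, 0.3, -0.6]
gripper_width: 91.2
gripper_force: 0.0
```

Run:
```python
from h import *
s=env.state(); print(s['time_s'],s['ee_pos'],s['ee_rot'])
im=cams.grab_frame('wrist'); cv2.imwrite('pics/w1.png',im)
print(proj('wrist',[534,92,145],s),proj('wrist',[536,-155,60],s))
```

```text
1.6 [534.23345972  91.35441902 234.32728901] [-1.79996701e+02 -7.03878463e-02  1.79930584e+02]
[323.34305375 208.47352968] [129.18296028 191.45082929]
```

View pics/w1.png

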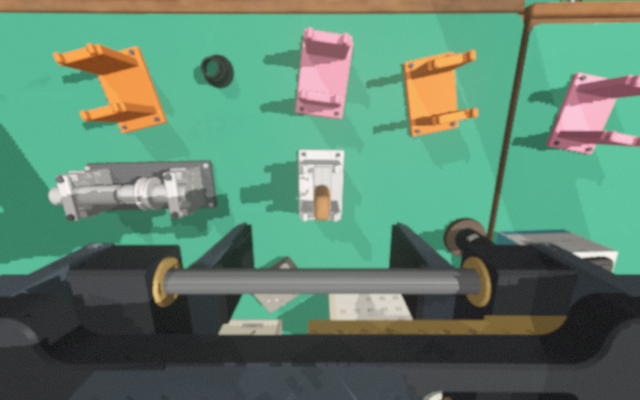

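The wrist view shows the applicator's handle at about (322,205) in the stand, and the fixture spanning (60–215, 160–220). The handle is where I predicted it to be. Next I zoom in on both.

Run:
```python
from h import *
im=cv2.imread('pics/w1.png')
a=cv2.resize(im[140:235,285:360],None,fx=5,fy=5,interpolation=cv2.INTER_CUBIC)
b=cv2.resize(im[150:225,45:225],None,fx=4.4,fy=4.4,interpolation=cv2.INTER_CUBIC)
hsv=cv2.cvtColor(im,cv2.COLOR_BGR2HSV)
m=((hsv[...,0]<20)&(hsv[...,1]>100)).astype(np.uint8); m[:140]=0;m[230:]=0;m[:,:290]=0;m[:,360:]=0
ys,xs=np.nonzero(m); print('handle',xs.min(),xs.max(),ys.min(),ys.max())
for y in range(ys.min(),ys.max()+1,3): r=xs[ys==y]; print(y,r.min(),r.max(),end='; ')
s=env.state()
for p in [(x,y) for x in(-13,13) for y in (-8,8)]: print(proj('wrist',[534+p[0],92+p[1],145],s).round(1))
c=np.zeros((600,800,3),np.uint8); c[:b.shape[0]][:, :b.shape[1]]=b[:,:800]
a2=cv2.resize(a,None,fx=.55,fy=.55); c[335:335+a2.shape[0],:a2.shape[1]]=a2
cv2.imwrite('pics/z1.png',c)
# bright metal masks: stand & fixture base
g=((hsv[...,1]<60)&(hsv[...,2]>40)).astype(np.uint8)
for nm,(x0,x1,y0,y1) in {'stand':(292,350,145,225)}.items():
    k=np.zeros_like(g);k[y0:y1,x0:x1]=g[y0:y1,x0:x1]
    ct=max(cv2.findContours(k,0,2)[0],key=cv2.contourArea); print(nm,cv2.minAreaRect(ct))
```

```text
handle 315 328 187 219
187 321 324; 190 317 327; 193 315 328; 196 315 328; 199 315 328; 202 315 328; 205 315 328; 208 315 328; 211 315 328; 214 315 328; 217 316 327; [314.7 195.7]
[331.2 195.7]
[314.9 221.1]
[331.  221.1]
stand ((320.9999694824219, 184.99996948242188), (45.99999237060547, 71.99998474121094), 0.0)
```

View pics/z1.png

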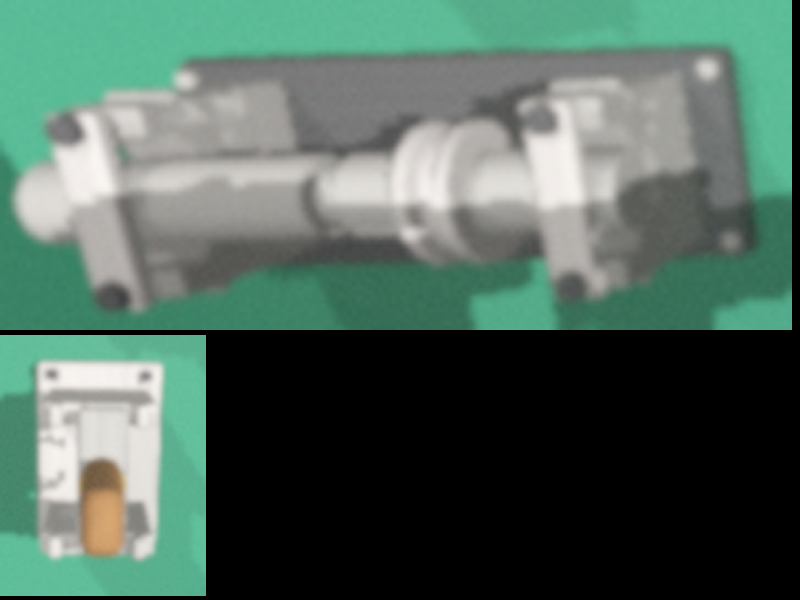

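Request:
apply_moves:
  deltas:
    - [0.001,-0.001,0.03,0,0.2]
    - [0.001,-0.001,0.07,0,0.0]
    - [0.001,-0.001,0.11,0,0.0]
    - [0.001,-0.001,0.135,0,0.0]
    - [0.001,-0.001,0.141,0,-0.2]
  grip_force: 40

```text
time_s: 2.15
ee_pos: [530.7, 91.2, 91.0]
ee_rot: [-180.0, -0.4, 180.0]
force: [-0.3, -0.0, -0.2]
gripper_width: 54.0
gripper_force: 0.0
```

Request:
apply_moves:
  deltas:
    - [0,0,0,0,-0.5]
    - [0,0,0,0,-0.6]
    - [0,0,0,0,-0.8]
    - [0,0,0,0,-1]
    - [0,0,0,0,-1]

```text
time_s: 2.65
ee_pos: [533.8, 91.1, 94.9]
ee_rot: [180.0, 0.1, 180.0]
force: [-0.2, 0.4, 2.9]
gripper_width: 15.8
gripper_force: 40.0
```

Request:
apply_moves:
  deltas:
    - [0,0,0,0,-1]
    - [0,0,0,0,-1]
    - [0,0,0,0,-1]
    - [0,0,0,0,-1]

```text
time_s: 3.05
ee_pos: [533.8, 91.1, 94.9]
ee_rot: [180.0, 0.1, -180.0]
force: [-0.3, -0.4, 6.0]
gripper_width: 16.0
gripper_force: 40.0
```

Request:
apply_moves:
  deltas:
    - [0,0,-0.01,0,-1]
    - [0,0,-0.03,0,-1]
    - [0,0,-0.05,0,-1]
    - [0,0,-0.08,0,-1]
    - [0,0,-0.11,0,-1]

```text
time_s: 3.55
ee_pos: [532.5, 90.8, 204.5]
ee_rot: [-180.0, -0.1, -180.0]
force: [0.9, 0.3, -1.6]
gripper_width: 15.6
gripper_force: 40.0
```

Run:
```python
from h import *
s={'ee_pos':np.array([534.233,91.354,234.327]),'ee_rot':np.array([-179.9967,-.0704,179.93])}
z=lambda u,v:(45+u/4.4,150+v/4.4)
A=[onz('wrist',z(*q),12,s) for q in [(195,62),(727,50),(755,245)]]
print(np.round(A,1)); d=A[1]-A[0]; print('len',np.hypot(*d[:2]),'w',np.hypot(*(A[2]-A[1])[:2]),'yaw of y',np.degrees(np.arctan2(-d[0],d[1])))
for h in(60,66,72): print('groove',h,onz('wrist',z(312,190),h,s).round(1))
# top view zoom corners
zt=lambda u,v:(300+u/4.4,175+v/4.4)
B=np.array([onz('top',zt(*q),12) for q in [(381,97),(383,203),(660,204),(662,97)]]); print(B.round(1),B.mean(0))
print('groove top',onz('top',zt(551,137),66),'spindle ends',onz('top',zt(690,137),68))
# handle in top
im=cv2.imread('pics/top0.png')
```

```text
[[ 507.3 -237.5   12. ]
 [ 503.2  -67.    12. ]
 [ 568.2  -64.7   12. ]]
len 170.52409538996568 w 65.02911585363454 yaw of y 1.3576509187360613
groove 60 [ 538.3 -172.2   60. ]
groove 66 [ 536.9 -167.7   66. ]
groove 72 [ 535.5 -163.1   72. ]
[[ 568.2  -66.5   12. ]
 [ 500.6  -67.5   12. ]
 [ 501.7 -243.4   12. ]
 [ 570.1 -246.1   12. ]] [ 535.1550965  -155.87913607   12.        ]
groove top [ 537.4064311 -162.5555359   66.       ] spindle ends [ 538.05646156 -246.87034948   68.        ]
```

Request:
apply_moves:
  deltas:
    - [0,-0.02,0,0,-1]
    - [0,-0.06,0,0,-1]
    - [0,-0.1,0,0,-1]
    - [-0.001,-0.14,0,0,-1]
    - [-0.002,-0.18,0,0,-1]

```text
time_s: 4.05
ee_pos: [534.7, -90.4, 203.9]
ee_rot: [180.0, -0.1, -180.0]
force: [0.3, -0.2, -1.3]
gripper_width: 15.7
gripper_force: 40.0
```

Request:
apply_moves:
  deltas:
    - [0,-0.01,0,0,-1]
    - [0,-0.02,0,0,-1]
    - [0,-0.02,0,0,-1]
    - [0,-0.02,0,0,-1]

```text
time_s: 4.45
ee_pos: [535.1, -108.1, 203.8]
ee_rot: [180.0, -0.0, -180.0]
force: [0.1, 0.2, -1.6]
gripper_width: 16.2
gripper_force: 40.0
```

Run:
```python
from h import *
s=env.state(); print(s['time_s'],s['ee_pos'],s['ee_rot'],s['force'])
im=cams.grab_frame('wrist'); cv2.imwrite('pics/w2.png',im)
cv2.imwrite('pics/w2z.png',cv2.resize(im[130:330,170:430],None,fx=3,fy=3,interpolation=cv2.INTER_CUBIC))
for p in [(535.5,-155.5,72),(535.5,-164,72),(535.5,-240,72)]: print(proj('wrist',p,s))
```

```text
4.45 [ 535.14624844 -108.0640801   203.82311697] [ 1.79950612e+02 -2.90644263e-02 -1.79954463e+02] [ 0.12812928  0.22282723 -1.58966564]
[280.4148463  198.35309621]
[272.88091403 198.34054039]
[205.40705725 198.2241587 ]
```

View pics/w2z.png

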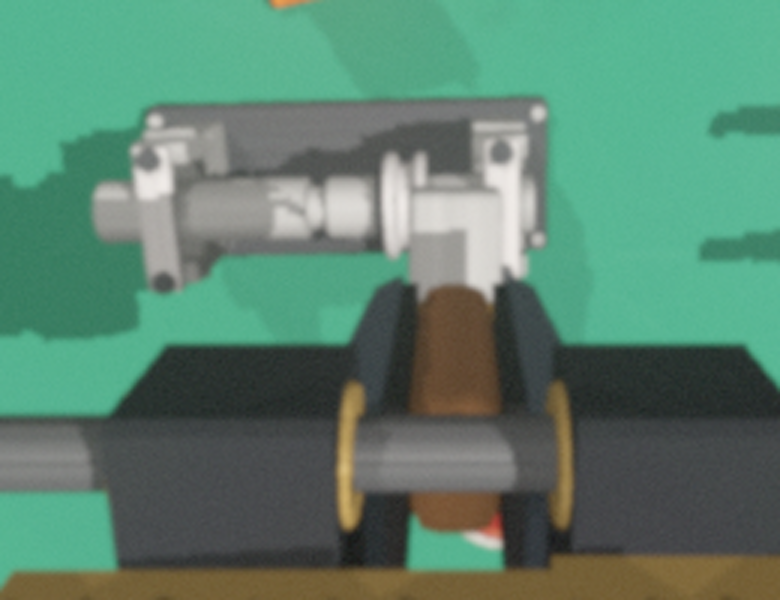

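Close up, the groove is at zoom (317,206), which is full-frame (275.7,198.7). It is left of the pulley, and the applicator is held upright.

Run:
```python
from h import *
s={'ee_pos':np.array([535.146,-108.064,203.823]),'ee_rot':np.array([179.9506,-.029,-179.954])}
z=lambda u,v:(170+u/3,130+v/3)
A=[onz('wrist',z(*q),12,s) for q in [(150,104),(546,99),(546,247)]]
print(np.round(A,1))
for i in((0,1),(1,2)): d=A[i[1]]-A[i[0]]; print('len',np.hypot(*d[:2]),d)
print('groove72',[onz('wrist',z(u,205),72,s).round(1) for u in (308,318,328)],'at 68.5',onz('wrist',z(318,205),68.5,s).round(1))
for u,t,b in [(110,182,241),(230,179,237),(350,177,236)]: print('axis',u,onz('wrist',z(u,(t+b)/2),61,s).round(1), 'edges',onz('wrist',z(u,t),60,s)[0].round(1),onz('wrist',z(u,b),60,s)[0].round(1))
im=cv2.imread('pics/w2.png'); g=cv2.cvtColor(im,6)
for c in (205,235,240,290): print(c,g[180:215,c])
print(g[192,255:300],g[200,255:300])
```

```text
[[ 505.3 -241.8   12. ]
 [ 502.8  -69.3   12. ]
 [ 570.2  -67.2   12. ]]
len 172.49093711398933 [ -2.49958985 172.47282521   0.        ]
len 67.37411000465899 [6.73404315e+01 2.13002104e+00 5.68434189e-14]
groove72 [array([ 535.5, -164.2,   72. ]), array([ 535.5, -160.5,   72. ]), array([ 535.5, -156.7,   72. ])] at 68.5 [ 536.4 -161.1   68.5]
axis 110 [ 541.  -243.6   61. ] edges 529.5 553.3
axis 230 [ 539.5 -196.7   61. ] edges 528.2 551.6
axis 350 [ 538.8 -149.9   61. ] edges 527.3 551.1
205 [104 104 105 105 102 103 104 103 103 112 127 151 171 186 191 189 175 161
 157 157 156 155 154 153 155 152 146 142 134 123 114 108 105 105 105]
235 [149 148 139 121 103 103 106 110 111 108 112 126 136 141 147 151 153 154
 157 156 158 157 156 155 155 149 144 135 125 118 117 114 113 113 108]
240 [153 152 154 153 152 154 150 134 116 109 121 133 140 143 147 151 154 156
 159 158 158 154 156 156 154 149 141 136 128 117 101  89  86  84  87]
290 [ 84  85  83  83  84  84  87  92 104 130 155 173 186 193 197 203 211 215
 217 218 216 213 211 208 203 193 183 167 146 123 111 107 102 107 115]
[142 141 142 145 150 157 162 167 180 185 187 188 186 186 185 183 172 160
 151 146 138 131 130 150 173 185 188 188 189 188 189 189 189 189 188 186
 174 161 145 128 109 124 179 216 227] [155 157 157 157 158 166 184 203 210 208 199 184 175 167 162 156 167 194
 211 215 215 211 200 192 206 213 216 216 216 217 216 217 216 216 215 216
 212 200 174 145 119 127 176 214 230]
```

```bash
python3 - <<'E'
from h import *
s={'ee_pos':np.array([535.146,-108.064,203.823]),'ee_rot':np.array([179.9506,-.029,-179.954])}
gz=203.8+17.1
for nm,p in {'end top':(-33,0,-32),'end bottom':(-33,0,-42),'fartop handle':(13,0,33),'neartop':(-13,0,33),'shoulderL':(-33,-11,-32),'shoulderR':(-33,11,-32),'front handle base':(-13,0,-31)}.items():
    q=proj('wrist',[535.1+p[0],-108.1+p[1],gz+p[2]],s); print(nm,((q-[170,130])*3).round(0))
im=cv2.imread('pics/w2.png'); g=cv2.cvtColor(im,6)
print('col320',g[185:235,314], g[290:315,320])
E
python3 -c "
import cv2
im=cv2.imread('pics/w2.png');cv2.imwrite('pics/w2c.png',cv2.resize(im[180:320,290:355],None,fx=4.2,fy=4.2,interpolation=cv2.INTER_CUBIC))"
```

```text
end top [459. 188.]
end bottom [459. 179.]
fartop handle [461. 540.]
neartop [462. 400.]
shoulderL [412. 188.]
shoulderR [507. 188.]
front handle base [459. 272.]
col320 [ 87  89 101 125 150 158 155 146 153 177 198 210 214 217 217 217 217 216
 218 217 216 208 189 170 162 160 161 159 161 158 159 159 157 158 159 158
 159 159 159 152 135 112  92  79  73  80  81  81  83  87] [122 117 112 105  95  94  95  94  93  94  91  92  90  92  89  91  99 119
 138 144 148 148 148 148 149]
```

View pics/w2c.png

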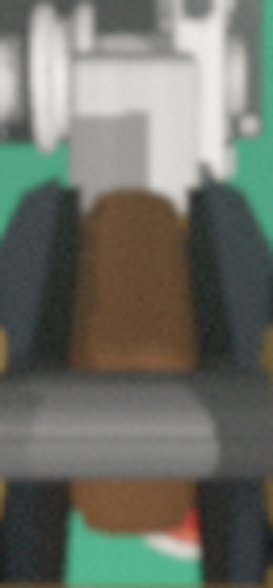

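Request:
apply_moves:
  deltas:
    - [-0.003,-0.02,0,-0.02,-1]
    - [-0.003,-0.052,0,-0.02,-1]
    - [-0.003,-0.052,0.02,-0.02,-1]
    - [-0.003,-0.052,0.045,-0.02,-1]
    - [-0.003,-0.052,0.055,-0.02,-1]

```text
time_s: 5.0
ee_pos: [537.1, -159.6, 146.8]
ee_rot: [179.9, -0.2, -178.8]
force: [-0.7, 0.3, -1.6]
gripper_width: 16.1
gripper_force: 40.0
```

Request:
apply_moves:
  deltas:
    - [0,0,0.004,0,-1]
    - [0,0,0.008,0,-1]
    - [0,0,0.01,0,-1]
    - [0,0,0.012,0,-1]
    - [0,0,0.012,0,-1]

```text
time_s: 5.5
ee_pos: [538.5, -161.0, 137.3]
ee_rot: [-180.0, 0.0, -178.8]
force: [1.0, 0.9, -1.7]
gripper_width: 15.8
gripper_force: 40.0
```

Request:
apply_moves:
  deltas:
    - [0,0,0.002,0,-1]
    - [0,0,0.004,0,-1]
    - [0,0,0.006,0,-1]
    - [0,0,0.007,0,-1]
    - [0,0,0.007,0,-1]

```text
time_s: 6.0
ee_pos: [538.2, -161.0, 129.7]
ee_rot: [180.0, -0.0, -178.8]
force: [-0.1, -0.3, -2.0]
gripper_width: 15.8
gripper_force: 40.0
```

Request:
apply_moves:
  deltas:
    - [0,0,0.001,0,-1]
    - [0,0,0.002,0,-1]
    - [0,0,0.003,0,-1]
    - [0,0,0.003,0,-1]

```text
time_s: 6.4
ee_pos: [538.3, -161.0, 126.9]
ee_rot: [180.0, 0.0, -178.8]
force: [-1.1, -0.5, -1.1]
gripper_width: 16.1
gripper_force: 40.0
```

Request:
apply_moves:
  deltas:
    - [0,0,0.001,0,-1]
    - [0,0,0.0015,0,-1]
    - [0,0,0.0015,0,-1]

```text
time_s: 6.7
ee_pos: [538.4, -161.1, 125.9]
ee_rot: [-180.0, 0.0, -178.8]
force: [-1.5, 0.0, 2.7]
gripper_width: 16.0
gripper_force: 40.0
```

Request:
apply_moves:
  deltas:
    - [0,0,0.0005,0,-1]
    - [0,0,0.001,0,-1]
    - [0,0,0.001,0,-1]

```text
time_s: 7.0
ee_pos: [538.4, -161.0, 124.4]
ee_rot: [180.0, 0.0, -178.8]
force: [-1.3, -0.3, 1.8]
gripper_width: 16.2
gripper_force: 40.0
```

Request:
apply_moves:
  deltas:
    - [0,0,0.0005,0,-1]
    - [0,0,0.001,0,-1]
    - [0,0,0.0015,0,-1]
    - [0,0,0.0015,0,-1]

```text
time_s: 7.4
ee_pos: [538.2, -160.9, 122.4]
ee_rot: [180.0, -0.0, -178.8]
force: [0.5, 0.9, -1.1]
gripper_width: 15.6
gripper_force: 40.0
```

Request:
apply_moves:
  deltas:
    - [0,0,0.001,0,-1]
    - [0,0,0.002,0,-1]
    - [0,0,0.003,0,-1]
    - [0,0,0.003,0,-1]

```text
time_s: 7.8
ee_pos: [537.8, -160.8, 119.1]
ee_rot: [180.0, -0.1, -178.8]
force: [0.1, -0.1, -4.9]
gripper_width: 16.0
gripper_force: 40.0
```

Request:
apply_moves:
  deltas:
    - [0,0,0.001,0,-1]
    - [0,0,0.002,0,-1]
    - [0,0,0.003,0,-1]
    - [0,0,0.003,0,-1]

```text
time_s: 8.2
ee_pos: [538.5, -161.0, 117.1]
ee_rot: [180.0, 0.0, -178.8]
force: [-0.1, -0.2, -1.0]
gripper_width: 15.9
gripper_force: 40.0
```

Request:
apply_moves:
  deltas:
    - [0,0,0.001,0,-1]
    - [0,0,0.002,0,-1]
    - [0,0,0.002,0,-1]
    - [0,0,0.002,0,-1]

```text
time_s: 8.6
ee_pos: [538.4, -161.0, 114.9]
ee_rot: [-180.0, 0.0, -178.8]
force: [-0.3, -0.5, -0.4]
gripper_width: 15.6
gripper_force: 40.0
```

Request:
apply_moves:
  deltas:
    - [0,0,0.0005,0,-1]
    - [0,0,0.001,0,-1]
    - [0,0,0.0015,0,-1]
    - [0,0,0.002,0,-1]
    - [0,0,0.002,0,-1]

```text
time_s: 9.1
ee_pos: [538.4, -161.1, 114.3]
ee_rot: [-180.0, 0.1, -178.8]
force: [-1.5, 0.5, 7.8]
gripper_width: 15.7
gripper_force: 40.0
```

Request:
apply_moves:
  deltas:
    - [0,0,0.0005,0,-1]
    - [0,0,0.001,0,-1]
    - [0,0,0.0015,0,-1]
    - [0,0,0.002,0,-1]
    - [0,0,0.002,0,-1]

```text
time_s: 9.6
ee_pos: [538.5, -161.2, 114.0]
ee_rot: [-180.0, 0.1, -178.8]
force: [-5.2, 0.3, 17.1]
gripper_width: 15.9
gripper_force: 40.0
```

Request:
apply_moves:
  deltas:
    - [0,0,-0.002,0,-1]
    - [0,0,-0.005,0,-1]
    - [0,0,-0.01,0,-1]
    - [0,0,-0.015,0,-1]
    - [0,0,-0.02,0,-1]

```text
time_s: 10.1
ee_pos: [538.3, -161.0, 131.0]
ee_rot: [180.0, -0.0, -178.8]
force: [-0.3, 0.5, -1.0]
gripper_width: 16.1
gripper_force: 40.0
```

Request:
apply_moves:
  deltas:
    - [0,0,-0.02,0,-1]
    - [0,0,-0.05,0,-1]
    - [0,0.02,-0.074,0.02,-1]
    - [0,0.06,-0.074,0.02,-1]
    - [0,0.08,-0.074,0.02,-1]

```text
time_s: 10.6
ee_pos: [536.9, -79.1, 206.3]
ee_rot: [179.9, 0.1, -180.0]
force: [0.4, -0.6, -2.0]
gripper_width: 16.1
gripper_force: 40.0
```

Run:
```python
from h import *
s=env.state(); print(s['time_s'],s['ee_pos'],s['ee_rot'],s['force'])
im=cams.grab_frame('wrist'); t=cams.grab_frame('top')
a=cv2.resize(im[130:330,130:390],None,fx=3,fy=3,interpolation=cv2.INTER_CUBIC)
cv2.imwrite('pics/w3.png',a)
```

```text
10.6 [536.93257993 -79.09711089 206.32433354] [ 1.79944970e+02  1.26213648e-01 -1.79972745e+02] [ 0.39840165 -0.56320611 -1.96039416]
```

View pics/w3.png

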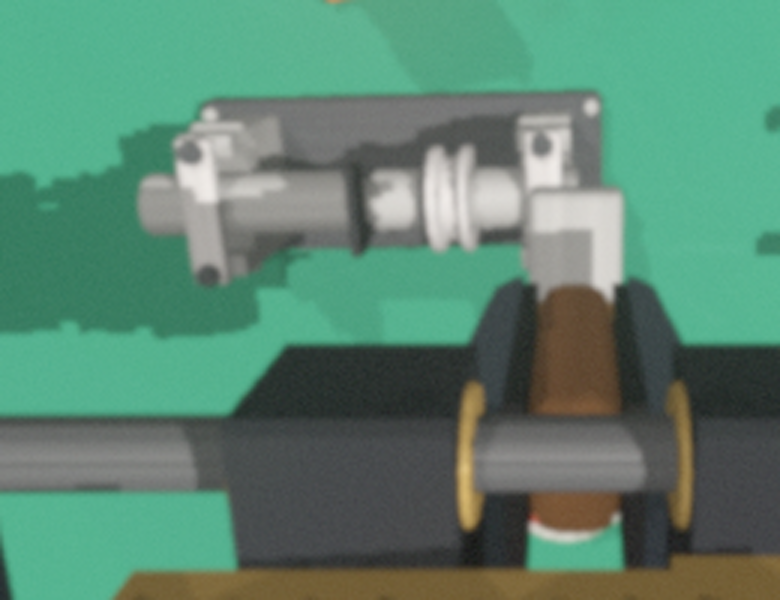

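The clip is on the spindle at zoom (355,208), square across it in the groove and left of the pulley. The fork is empty. I check the clip's height with numbers and move back over the stand.

Request:
apply_moves:
  deltas:
    - [0,0.04,0,0,-1]
    - [0,0.08,0,0,-1]
    - [0,0.12,0,0,-1]
    - [0.002,0.15,0,0,-1]
    - [0.003,0.17,0,0,-1]

```text
time_s: 11.2
ee_pos: [533.8, 90.2, 205.0]
ee_rot: [-180.0, 0.0, -179.9]
force: [-0.1, -0.4, -2.2]
gripper_width: 15.9
gripper_force: 40.0
```

Request:
apply_moves:
  deltas:
    - [0,0,0,0,-1]
    - [0,0,0,0,-1]
    - [0,0,0,0,-1]

```text
time_s: 11.5
ee_pos: [533.9, 87.7, 204.9]
ee_rot: [-180.0, 0.0, 180.0]
force: [-0.2, -0.3, -1.7]
gripper_width: 15.8
gripper_force: 40.0
```

Run:
```python
from h import *
s={'ee_pos':np.array([536.93,-79.1,206.32]),'ee_rot':np.array([179.945,.126,-179.973])}
z=lambda u,v:(130+u/3,130+v/3)
for c in (60,65,72,77):
    print(c,[((proj('wrist',[539+dx,-161,c+22],s)-130)*3).round(0) for dx in (-17,17)], 'bottom',((proj('wrist',[539-17,-161,c-8],s)-130)*3).round(0))
s=env.state(); print(s['ee_pos'],s['ee_rot'])
im=cams.grab_frame('wrist'); cv2.imwrite('pics/w4.png',cv2.resize(im[130:330,190:450],None,fx=3,fy=3))
st=cv2.imread('pics/w1.png')
```

```text
60 [array([351., 168.]), array([358., 258.])] bottom [371. 153.]
65 [array([348., 171.]), array([355., 262.])] bottom [368. 155.]
72 [array([342., 175.]), array([350., 268.])] bottom [364. 159.]
77 [array([339., 178.]), array([346., 272.])] bottom [360. 161.]
[533.8545592   87.73952219 204.9358156 ] [-1.79962673e+02  8.94996645e-04  1.79950898e+02]
```

View pics/w4.png

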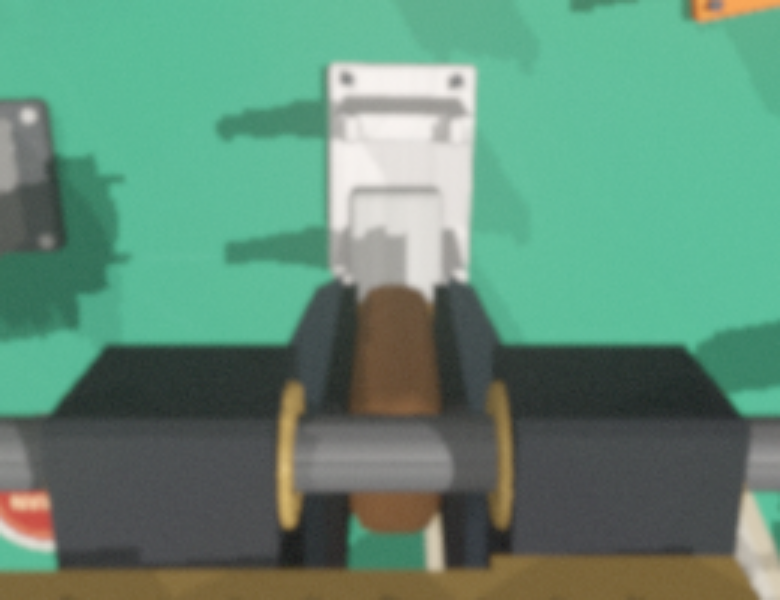

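The stand is empty and lies straight below the applicator. The clip's outline matches the home height of 60 mm, since 355 and 255 were seen against 351–358 and 258 predicted. I now shift y by +3.5 mm and lower.

Request:
apply_moves:
  deltas:
    - [0,0.0035,0.01,0,-1]
    - [0,0.0035,0.04,0,-1]
    - [0,0.0035,0.06,0,-1]
    - [0,0.0035,0.075,0,-1]
    - [0,0.0035,0.085,0,-1]

```text
time_s: 12.05
ee_pos: [532.8, 91.9, 118.0]
ee_rot: [-180.0, -0.2, 180.0]
force: [-0.2, -0.1, -2.3]
gripper_width: 15.6
gripper_force: 40.0
```

Request:
apply_moves:
  deltas:
    - [0,0,0.005,0,-1]
    - [0,0,0.01,0,-1]
    - [0,0,0.015,0,-1]
    - [0,0,0.018,0,-1]
    - [0,0,0.018,0,-1]

```text
time_s: 12.55
ee_pos: [533.6, 92.5, 101.8]
ee_rot: [180.0, -0.0, -180.0]
force: [-0.3, 0.2, -1.5]
gripper_width: 15.9
gripper_force: 40.0
```

Request:
apply_moves:
  deltas:
    - [0,-0.0014,0.002,0,-1]
    - [0,-0.0014,0.004,0,-1]
    - [0,-0.0014,0.006,0,-1]
    - [0,-0.0014,0.007,0,-1]
    - [0,-0.0014,0.007,0,-1]

```text
time_s: 13.05
ee_pos: [533.7, 91.1, 95.0]
ee_rot: [180.0, 0.0, -180.0]
force: [1.0, -0.1, -2.0]
gripper_width: 15.5
gripper_force: 40.0
```

Request:
apply_moves:
  deltas:
    - [0,0,0.0005,0,-1]
    - [0,0,0.001,0,-1]
    - [0,0,0.0015,0,-1]
    - [0,0,0.0015,0,-1]

```text
time_s: 13.45
ee_pos: [533.7, 91.1, 94.9]
ee_rot: [180.0, 0.1, -180.0]
force: [-3.9, -0.4, 8.0]
gripper_width: 15.7
gripper_force: 40.0
```

Request:
apply_moves:
  deltas:
    - [0,0,-0.001,0,-1]
    - [0,0,-0.001,0,-0.5]
    - [0,0,-0.001,0,-0.2]
    - [0,0,-0.001,0,-0.2]
    - [0,0,-0.001,0,-0.2]

```text
time_s: 13.95
ee_pos: [533.7, 91.1, 94.3]
ee_rot: [180.0, -0.0, -180.0]
force: [-0.2, 0.4, 0.7]
gripper_width: 36.3
gripper_force: 0.0
```

Request:
apply_moves:
  deltas:
    - [0,0,-0.005,0,-0.2]
    - [0,0,-0.03,0,-0.2]
    - [0,0,-0.07,0,-0.2]
    - [0,0,-0.11,0,-0.2]
    - [0,0,-0.14,0,-0.2]

```text
time_s: 14.45
ee_pos: [534.3, 91.2, 237.5]
ee_rot: [180.0, 0.2, -180.0]
force: [0.4, -0.5, 0.1]
gripper_width: 36.7
gripper_force: 0.0
```

Request:
apply_moves:
  deltas:
    - [0,0,-0.02,0,0]
    - [0,0,-0.02,0,0]
    - [0,0,-0.02,0,0]

```text
time_s: 14.75
ee_pos: [533.4, 91.0, 254.2]
ee_rot: [180.0, -0.0, -180.0]
force: [-0.1, -0.0, 0.1]
gripper_width: 45.5
gripper_force: 0.0
```

Run:
```python
from h import *
s=env.state(); print(s['time_s'],s['ee_pos'],s['force'],s['gripper_width'])
im=cams.grab_frame('wrist'); cv2.imwrite('pics/w5.png',im)
print(proj('wrist',[534,91,145],s))
```

```text
14.75 [533.39057761  91.02671254 254.20686603] [-0.10838683 -0.02302152  0.07543715] 45.52727863278416
[322.57878134 203.86133196]
```

View pics/w5.png

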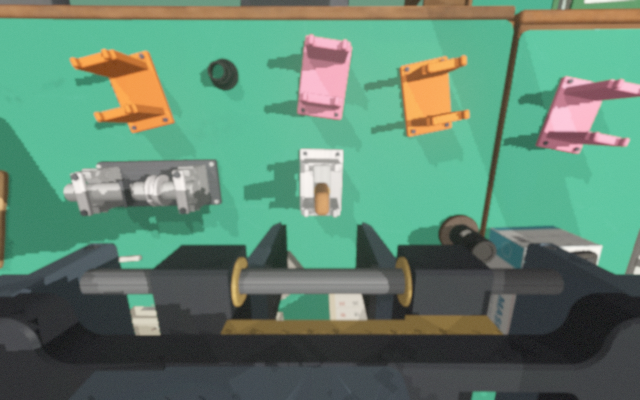

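The applicator stands upright in the silver stand at (322,200), the clip is on the spindle at (127,190), and the bystanders have not moved.

```bash
python3 -c "
from workcell import env
print(env.job_done())"
```

```text
the job is handed in; nothing more can be done
None
```

The clip is pressed fully down in the spindle's groove, the applicator is back upright in its stand, and I've handed the job in at about 15 s; no verdict was shown.

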